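# Charge the bench mill with grinding balls

## Robot

A 6-joint arm with a two-finger parallel gripper is mounted at the origin on the work surface. World frame = base frame: x ahead of the robot, y to its left, z up, the work surface at z = 0. Lengths are in m, angles in rad, forces in N, time in s.
With the tool pointing down it reaches from about 0.425 to 0.925 m from the base axis. Payload 12.5 kg.
Tool frame: the origin (TCP) lies between the finger pads; the fingertips stand 8 mm ahead of it and the grasp point (between the pads) lies 11 mm behind it; z points along the fingers, y is the line along which they close (so a half turn about z gives the same grasp; the last joint's range is limited). The gripper opens to 85 mm and grips with 20 to 120 N. Pads are 22 mm wide; open, the fingers measure 114 mm over their backs; the gripper's body (76 mm by 85 mm) begins 54 mm behind the grasp point. The pads swing forward as they close: fully open they stand 13 mm farther back than shut.
Start: joints at [-1.431, 0.491, 1.559, -0, 1.092, -0.106], TCP at [0.152, -0.606, 0.207] pointing down, gripper open.
Joint ranges: [-3.1, 3.1], [-0.84, 2.19], [0.05, 2.79], [-1.13, 4.28], [0.06, 2.93], [-2.69, 2.69]. Speed limits (rad/s): [2.22, 2.22, 2.79, 3.14, 3.14, 3.14].

## Interface

Orientations are given as a unit quaternion [w, x, y, z].
In Python, from cell import state, capture, camera_params, close_job gives the robot as it stands. The module is installed in compiled form; this text tells all that it offers.
- The arm moves only by the tool drive_tool, never from a script. Its argument "plan" is a list of rows, each a list of 7 numbers: the opening, from 0 (shut) to 1 (fully open), then the shift along the tool's x, y, z each as a share of 25 mm, from -1 to 1, then the turn, a rotation vector about the tool's x, y, z each as a share of 360 degrees, from -1 to 1. A call has 1 to 12 rows; each row shifts and turns the commanded pose from where the row before left it, along the tool's axes as they then stand; what a row does not reach is not made up. A row lasts 1/8 s, in which the tool goes at most 62.5 mm and 10.7 degrees, less where a joint would pass 70% of its speed; a pose out of reach is approached as far as the arm can. A call with a number of a shift or a turn outside -1 to 1 is refused whole. A call with a gripper value outside its range is refused whole. The fingers move at their own pace and stop on an object; the grip force is fixed at half the most. Time passes only in rows, so rows that do not move let the fingers close. It gives the time, the measured TCP pose, the force, the opening and the grip force at its end, in the units of the state.
- state(): the state, without advancing time (a new reading comes with each control period).
- capture(name): name is "scene" or "top" or "wrist"; returns (picture, depth): 420x560x3 uint8, red, green, blue; 420x560 float32, m along the optical axis (not along the pixel's ray), 0 where there is no reading.
- camera_params(name): a dict with "fx", "fy", "cx", "cy" (pixels), "rvec" (rotation vector, rad) and "tvec" (3), from world to camera coordinates, as OpenCV has them; the wrist camera has in their place "tool_from_camera" (4x4, takes a point from camera to tool coordinates, whose origin is the TCP and whose axes are the flange's). Camera axes: x right, y down, z forward; pixel columns grow to the right and rows downward; lengths in m; the calibration is good to about 2 mm. A picture is of the moment at which its call begins: read the wrist's pose just before it. camera_params takes no time and is no camera call.
- close_job(): hands the job in; it is judged then, once.
The state is a dict: "t": time; "joints": joint angles; "qvel": joint speeds; "joint_torque": joint torques, N m; "ee_pos": TCP position; "tcp_rot": TCP orientation; "force": force on the tool from outside, world axes, zero at the start; "torque": the same for the moment, N m; "width": opening from 0.0 (shut) to 1.0 (fully open); "finger_force": force on a finger pad.
Only numpy, scipy, OpenCV 4.12 (cv2) and the standard library are available. Lean on these libraries where they do the work, as an engineer would, in place of code of your own. Each camera call takes 0.05 s, during which the arm holds its last target. There are 200 camera calls.

## Task

Charge the bench mill: use the scoop to carry at least three of the grinding balls from the storage bin into the mill's pulled-out tray. Finish with the scoop set back down flat on its mat, the tray pushed fully home into the mill, and every ball in the tray or in the bin, none spilled or left in the scoop. Do not touch the balls with the gripper, and leave the glove box, jar and beaker where they are.

Things in the scene. Friction and masses are not known exactly. Their poses are not given: they have to be found in the camera images.
- scoop: Flat-bottomed metal scoop, 120 g, loose, standing flat on its mat, mouth to its +x. Origin: centre of the bowl's underside; z up. Bowl 80 mm long (x -40 to +40), 68 mm wide outside, floor and walls 2 mm thick, open above and in front; sides 32 mm high, 12 mm over the front 28 mm; closed rear wall. Its weight is near the bowl. Handle: see scoop_grip; front edge: see scoop_lip.
- scoop_grip (a point): Gripping point on the scoop's handle, scoop frame (-80, 0, 75) mm. The handle is a straight black bar along the scoop's x (x -128 to -44), 14 mm wide (y), 16 mm tall, its middle line 75 mm above the underside; grip it from above, fingers closing along the scoop's y. A neck 20 mm wide and 6 mm thick (x -45.5 to -39.5) joins it to the bowl.
- scoop_lip (a point): Middle of the scoop's front edge at the underside, scoop frame (+40, 0, 0) mm.
- mat: Thin flat grey mat 240 x 110 mm, 3 mm thick, fixed to the bench, where the scoop's bowl starts and must end (bowl resting on the mat; the handle may overhang). Origin: centre of its underside; long side along its x, away from the robot apart from some yaw.
- bin: Open grey bin, fixed; origin: centre of its underside, long side along its x, away from the robot apart from some yaw. Inside 215 x 82 mm (x, y), level floor 4 mm above the bench, walls 4 mm, top 59 mm above the bench, rim flange 235 x 102 mm. The balls lie in one layer in the +x half (beyond x = +5 mm), the -x half is empty. Bin and mill may stand either way round, left or right of the mat.
- ball0: Smooth, slippery white ceramic grinding ball, 30 mm in diameter, 52 g, loose in the bin; one of six alike. Origin: its centre. It rolls by itself on slopes above about 5 degrees.
- ball1: Smooth, slippery white ceramic grinding ball, 30 mm in diameter, 52 g, loose in the bin; one of six alike. Origin: its centre. It rolls by itself on slopes above about 5 degrees.
- ball2: Smooth, slippery white ceramic grinding ball, 30 mm in diameter, 52 g, loose in the bin; one of six alike. Origin: its centre. It rolls by itself on slopes above about 5 degrees.
- ball3: Smooth, slippery white ceramic grinding ball, 30 mm in diameter, 52 g, loose in the bin; one of six alike. Origin: its centre. It rolls by itself on slopes above about 5 degrees.
- ball4: Smooth, slippery white ceramic grinding ball, 30 mm in diameter, 52 g, loose in the bin; one of six alike. Origin: its centre. It rolls by itself on slopes above about 5 degrees.
- ball5: Smooth, slippery white ceramic grinding ball, 30 mm in diameter, 52 g, loose in the bin; one of six alike. Origin: its centre. It rolls by itself on slopes above about 5 degrees.
- mill: Low grey and black bench mill, fixed, 200 mm deep, 228 mm wide, sloping screen on top. Origin: on the bench, exactly under the tray's centre when the tray is fully out; +x points from the open tray into the mill. Upright front face at x = +65 mm, about 90 mm high (rear, x = +265 mm: 140 mm), with the slot that the tray slides into; the slot's upper edge is 56 mm above the bench.
- tray (a joint): How far the mill's steel tray is pulled out, in m: 0 = fully home in the mill (end stop), 0.12 = fully out; starts between 0.095 and 0.12. The tray slides along the mill's x with about 2 N of friction (more when moved fast) and stays where it is left; push it in on its handle.
- tray_in (a point): Point on the tray's centre line, 15 mm above its inner floor, moving with the tray; it lies (0.12 - joint value) m from the mill's origin along the mill's +x. The tray is open at the top, inside 110 x 110 mm, walls 4 mm thick with their top 50 mm above the bench, inner floor 10 mm above the bench.
- tray_handle (a point): Middle of the tray's pull bar, moving with the tray, 99 mm from the tray's centre towards mill -x, 30 mm above the bench. The bar is 90 mm wide (mill y), 8 mm thick, 18 mm tall and stands 36 mm clear of the tray's front on two stalks; with the tray home its outer face is still 48 mm in front of the mill's front face.
- glovebox: Bystander: white box of gloves with a blue band, 230 x 120 x 75 mm, origin at the centre of its underside. Leave alone.
- jar: Bystander: amber jar with a white cap, 64 mm across, 85 mm tall, origin at the centre of its underside. Leave alone.
- beaker: Bystander: white beaker, 72 mm across, 90 mm tall, origin at the centre of its underside. Leave alone.
Not all that is in view belongs to the job. What is shaped like the scoop but brown or pink is not meant.

How it is judged:
By the outcome, as a careful person would: the job done as asked, in the order asked, and still so for the second after the job is handed in, with the robot touching nothing.
It also fails if it takes over 64 s, if anything falls off the work surface, if the arm or the gripper's body presses on something with over 40 N, if the wrist force passes 120 N, or if a joint passes its speed limit or range.

## Working session

There is one attempt and no reset: what is moved stays moved. The work goes in short steps, Python scripts to look and compute and a tool call to move; the robot and the scene stay as the last step left them, time stands still between calls to the robot, and variables do not carry over. Pictures are saved under pics/ and viewed, at most 10 in all, crops included, and the job is handed in when it is done.

Besides the shell and the picture viewer there is one more tool, called after "Call:" as name([rows], argument=value, ...), one row to a line, values as JSON. drive_tool: Moves the arm, as the interface text tells. Its arguments: {"type":"object","properties":{"plan":{"type":"array"}},"required":["plan"]}

```bash
mkdir -p pics; python3 - <<'E'
from cell import *
import cv2, numpy as np
for n in ("top","scene"):
    p,d=capture(n); cv2.imwrite(f"pics/{n}0.png",p[...,::-1]); np.savez(f"{n}0.npz",p=p,d=d)
    print(n,camera_params(n),d.min(),d.max())
print(camera_params("wrist")); print(state())
E
```

```text
top {'fx': 410.0756227186631, 'fy': 410.0756227186631, 'cx': 275.0258696357462, 'cy': 214.91301741442444, 'rvec': array([ 2.20509453, -2.17735856,  0.0549991 ]), 'tvec': array([-0.03080437,  0.53002923,  1.37114943])} 0.0 2.2450972
scene {'fx': 379.9118478496648, 'fy': 379.9118478496648, 'cx': 282.48956221411606, 'cy': 209.25449791822382, 'rvec': array([ 1.34678955,  2.32355672, -0.82025194]), 'tvec': array([ 0.27882304, -0.27179082,  1.42395189])} 0.0 3.6225204
{'fx': 344.53310543456746, 'fy': 344.53310543456746, 'cx': 283.9116598325096, 'cy': 210.80143603082396, 'tool_from_camera': array([[ 1.20278008e-05, -9.59213015e-01, -2.82684262e-01,
         7.12465242e-02],
       [ 9.99999811e-01,  1.85333197e-04, -5.86329834e-04,
        -8.42897762e-04],
       [ 6.14805986e-04, -2.82684201e-01,  9.59212836e-01,
        -1.66126776e-01],
       [ 0.00000000e+00,  0.00000000e+00,  0.00000000e+00,
         1.00000000e+00]])}
{'t': 0.1, 'joints': array([-1.43061302e+00,  4.91483230e-01,  1.55933134e+00,  2.07222494e-05,
        1.09169454e+00, -1.05619983e-01]), 'qvel': array([ 2.18269620e-04, -9.40836983e-04,  7.90462807e-05, -1.07486246e-03,
        3.18486184e-05, -1.49298004e-04]), 'joint_torque': array([ 3.81122038e-03, -6.19446087e+01, -2.62025017e+01, -3.87094269e-05,
        2.88496311e-03,  7.78181402e-06]), 'ee_pos': array([ 0.15207277, -0.60601961,  0.20681584]), 'tcp_rot': array([-4.58322192e-04,  9.92457576e-01,  1.22587720e-01,  1.27238456e-06]), 'force': array([-0.54877602, -0.51593841,  1.16298172]), 'torque': array([ 0.04683256, -0.00324544, -0.00454917]), 'finger_force': 0.0, 'width': 1.0006961621666497}
```

View pics/top0.png

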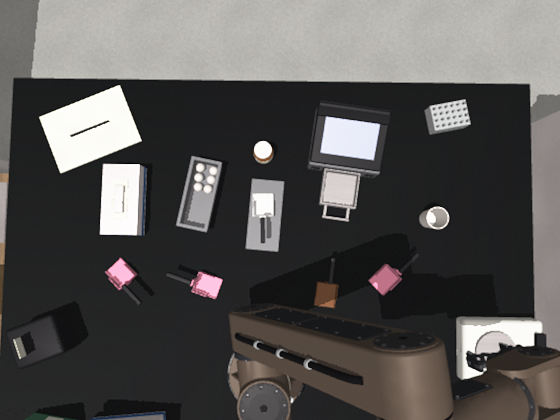

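View pics/scene0.png

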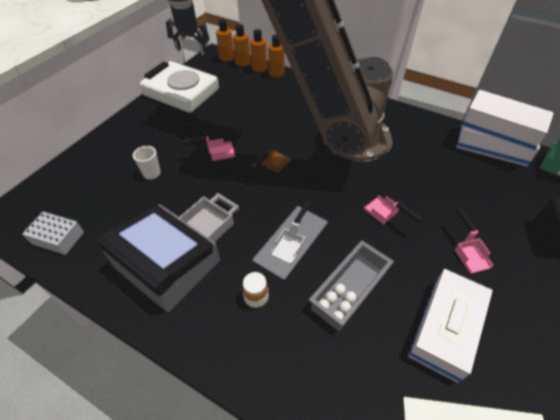

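The top view shows the scoop's bowl at (263,205) with its handle towards the robot, on the mat. The bin is at (200,193) with the balls at its far end, the tray at (340,188) and the tray handle at (337,213). Next I'll zoom in for measuring.

```bash
cat > h.py <<'E'
import numpy as np, cv2
from scipy.spatial.transform import Rotation as R
from cell import *
def cam(n,st=None):
    c=camera_params(n); K=np.array([[c["fx"],0,c["cx"]],[0,c["fy"],c["cy"]],[0,0,1]])
    if n=="wrist":
        q=st["tcp_rot"]; T=np.eye(4); T[:3,:3]=R.from_quat([q[1],q[2],q[3],q[0]]).as_matrix(); T[:3,3]=st["ee_pos"]
        M=T@c["tool_from_camera"]; return K,M[:3,:3],M[:3,3]
    r=cv2.Rodrigues(c["rvec"])[0]; return K,r.T,-r.T@c["tvec"]
def ray(C,uv):
    K,Rw,o=C; uv=np.atleast_2d(np.asarray(uv,float)); d=np.c_[uv,np.ones(len(uv))]@np.linalg.inv(K).T
    return o,d@Rw.T
def plane(C,uv,z):
    o,d=ray(C,uv); return o+d*((z-o[2])/d[:,2])[:,None]
def dep(C,uv,depth):
    o,d=ray(C,uv); uv=np.round(np.atleast_2d(uv)).astype(int); return o+d*depth[uv[:,1],uv[:,0]][:,None]
def cloud(C,depth):
    v,u=np.mgrid[:420,:560]; o,d=ray(C,np.c_[u.ravel(),v.ravel()]); return (o+d*depth.reshape(-1,1)).reshape(420,560,3)
def tri(C1,uv1,C2,uv2):
    o1,d1=ray(C1,uv1); o2,d2=ray(C2,uv2); d1,d2=d1[0],d2[0]
    s=np.linalg.lstsq(np.c_[d1,-d2],o2-o1,rcond=None)[0]; a,b=o1+s[0]*d1,o2+s[1]*d2
    return (a+b)/2,np.linalg.norm(a-b)
E
python3 - <<'E'
from h import *
p=np.load("top0.npz")["p"]; d=np.load("top0.npz")["d"]
cv2.imwrite("pics/topc.png",cv2.resize(p[90:260,165:405,::-1],None,fx=3.3,fy=3.3,interpolation=cv2.INTER_CUBIC))
C=cam("top"); X=cloud(C,d)
for n,(u,v) in dict(balls=(205,174),binfloor=(193,212),matnear=(255,240),bowl=(263,205),handle=(263,232),tray=(340,188),mill=(350,140),table=(225,250),glove=(120,200)).items(): print(n,X[v,u].round(4))
E
```

```text
balls [0.6683 0.2176 0.004 ]
binfloor [0.5374 0.2556 0.0043]
matnear [0.4448 0.0429 0.0021]
bowl [0.5644 0.0174 0.0031]
handle [0.4713 0.0135 0.081 ]
tray [ 0.6246 -0.2432  0.0136]
mill [ 0.7647 -0.2584  0.1166]
table [ 0.4095  0.1446 -0.0007]
glove [0.5681 0.4739 0.088 ]
```

View pics/topc.png

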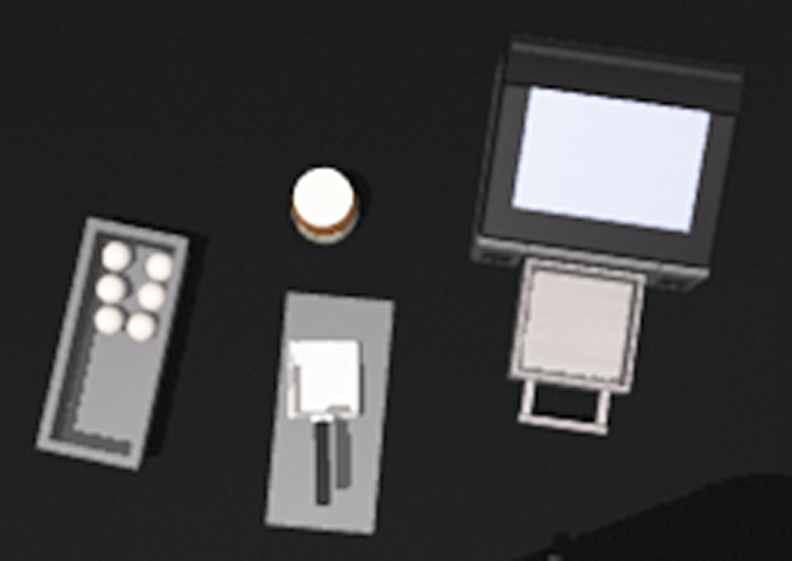

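```bash
cat > meas.py <<'E'
from h import *
for n in ("top","scene"):
    f=np.load(n+"0.npz"); C=cam(n); X=cloud(C,f["d"]); p=f["p"].astype(int); x,y,z=X[...,0],X[...,1],X[...,2]; ok=f["d"]>0
    sat=p.max(2)-p.min(2)
    def rect(name,m):
        P=X[m]; r=cv2.minAreaRect(P[:,:2].astype(np.float32)); print(n,name,len(P),"c",np.round(r[0],4),"sz",np.round(r[1],4),"ang",round(r[2],1),"z",np.median(P[:,2]).round(4))
    near=ok&(abs(y-.01)<.09)&(x>.35)&(x<.72)
    hm=near&(z>.07)&(z<.095)&(x<.53)&(abs(y-.02)<.05); rect("handle",hm)
    P=X[hm]; print("   axis deg",np.degrees(np.arctan2(*np.linalg.svd(P[:,:2]-P[:,:2].mean(0),full_matrices=False)[2][0][::-1])).round(1))
    rect("scoopwalls",near&(z>.022)&(z<.045)&(x>.48))
    rect("mat",near&(z>-.004)&(z<.010)&(p.min(2)>60))
    rect("binrim",ok&(z>.05)&(z<.066)&(abs(y-.235)<.1)&(x>.45)&(x<.8))
    rect("trayrim",ok&(z>.042)&(z<.056)&(abs(y+.24)<.1)&(x>.5)&(x<.70)&(p.min(2)>60))
    rect("pullbar",ok&(z>.025)&(z<.056)&(abs(y+.24)<.08)&(x>.46)&(x<.547))
    rect("mill",ok&(z>.07)&(z<.16)&(abs(y+.25)<.2)&(x>.6)&(x<1.0))
    b=ok&(abs(y-.23)<.1)&(x>.55)&(x<.75)&(p.min(2)>(190 if n=="top" else 150))&(sat<45)
    k,l,s,c=cv2.connectedComponentsWithStats(b.astype(np.uint8))
    for i in range(1,k):
        if s[i,4]>15: print(n,"ball?",c[i].round(1),s[i,4],plane(C,c[i],.02)[0].round(4))
E
python3 meas.py
```

```text
top handle 116 c [0.483 0.014] sz [0.0875 0.0162] ang 2.9 z 0.0855
   axis deg -179.0
top scoopwalls 59 c [0.6209 0.0171] sz [0.1988 0.0669] ang 0.7 z 0.0356
top mat 2162 c [0.5629 0.0096] sz [0.1142 0.3068] ang 85.6 z 0.0036
top binrim 644 c [0.5971 0.2255] sz [0.1039 0.2353] ang 78.7 z 0.0592
top trayrim 211 c [ 0.6038 -0.2181] sz [0.1722 0.1594] ang 83.4 z 0.05
top pullbar 101 c [ 0.5307 -0.2252] sz [0.0894 0.0306] ang 89.3 z 0.038
top mill 4800 c [ 0.7769 -0.259 ] sz [0.2294 0.2004] ang 82.2 z 0.1183
top ball? [199.6 167.3] 47 [0.6884 0.2337 0.02  ]
top ball? [212.7 170.4] 49 [0.6784 0.189  0.02  ]
top ball? [197.9 177.2] 44 [0.6546 0.2386 0.02  ]
top ball? [210.2 179.6] 47 [0.6471 0.1969 0.02  ]
top ball? [197.1 186.7] 45 [0.6223 0.2405 0.02  ]
top ball? [206.9 188.7] 45 [0.6159 0.2074 0.02  ]
scene handle 158 c [0.482  0.0159] sz [0.0897 0.0206] ang 4.0 z 0.0838
   axis deg 0.9
scene scoopwalls 144 c [0.5474 0.0192] sz [0.0587 0.069 ] ang 0.3 z 0.0317
scene mat 2384 c [0.5623 0.0092] sz [0.1185 0.3205] ang 85.7 z 0.0026
scene binrim 1020 c [0.5949 0.2282] sz [0.1031 0.2382] ang 78.8 z 0.0582
scene trayrim 235 c [ 0.611  -0.2347] sz [0.1218 0.1049] ang 82.4 z 0.0478
scene pullbar 140 c [ 0.5297 -0.223 ] sz [0.0315 0.0902] ang 0.6 z 0.0348
scene mill 6190 c [ 0.7769 -0.2552] sz [0.231  0.1998] ang 82.6 z 0.1174
scene ball? [345.4 296. ] 296 [0.6264 0.2283 0.02  ]
scene ball? [328.1 299.4] 167 [0.6578 0.193  0.02  ]
scene ball? [338.2 314.6] 80 [0.6826 0.2332 0.02  ]
```

```bash
cat >> h.py <<'E'
def ori(yaw,pitch):  # deg; pitch>0 = nose (tool x) up
    return R.from_euler("ZY",[yaw,-pitch],degrees=True)*R.from_matrix(np.diag([1.,-1,-1]))
def go(wps,start=None):
    """wps: (pos, yaw, pitch, opening, nrows); prints rows in tool axes"""
    s=state() if start is None else None
    p,q=(s["ee_pos"],R.from_quat(s["tcp_rot"],scalar_first=True)) if s else (np.array(start[0]),ori(*start[1:]))
    k=0
    for pos,yaw,pit,op,n in wps:
        pos=np.array(pos); q1=ori(yaw,pit); rv=(q.inv()*q1).as_rotvec()/n; dp=(pos-p)/n; print("-- to",pos.round(4),yaw,pit)
        for i in range(n):
            sh=q.inv().apply(dp)/.025; tu=rv/(2*np.pi); p=p+dp; q=q*R.from_rotvec(rv); k+=1
            print([op]+[float(round(v,3))+0. for v in [*sh,*tu]],"!" if max(abs(sh))>1 else "")
    print("rows",k)
def tell():
    s=state(); q=R.from_quat(s["tcp_rot"],scalar_first=True)*R.from_matrix(np.diag([1.,-1,-1])).inv()
    print("t",round(s["t"],2),"pos",s["ee_pos"].round(4),"zyx",q.as_euler("ZYX",degrees=True).round(2),"F",s["force"].round(1),"w",round(s["width"],3),"ff",round(s["finger_force"],1)); return s
E
python3 - <<'E'
from h import *
C=cam("top")
for uv in [(335.3,220.3)]: print("bar outer?",plane(C,uv,.039))
go([((.36,-.32,.2),8,0,1,12),((.479,0.0146,.16),1.5,0,1,14)])
E
```

```text
bar outer? [[ 0.5136537 -0.2242191  0.039    ]]
-- to [ 0.36 -0.32  0.2 ] 8 0
[1, 0.904, -0.756, 0.024, 0.0, 0.0, 0.001] 
[1, 0.898, -0.764, 0.023, 0.0, 0.0, 0.001] 
[1, 0.891, -0.772, 0.023, 0.0, 0.0, 0.001] 
[1, 0.884, -0.78, 0.023, 0.0, 0.0, 0.001] 
[1, 0.877, -0.788, 0.023, 0.0, 0.0, 0.001] 
[1, 0.87, -0.795, 0.023, 0.0, 0.0, 0.001] 
[1, 0.863, -0.803, 0.023, 0.0, 0.0, 0.001] 
[1, 0.856, -0.811, 0.023, 0.0, 0.0, 0.001] 
[1, 0.849, -0.818, 0.023, 0.0, 0.0, 0.001] 
[1, 0.841, -0.826, 0.023, 0.0, 0.0, 0.001] 
[1, 0.834, -0.833, 0.023, 0.0, 0.0, 0.001] 
[1, 0.827, -0.84, 0.023, 0.0, 0.0, 0.001] 
-- to [0.479  0.0146 0.16  ] 1.5 0
[1, 0.47, -0.899, 0.114, 0.0, 0.0, 0.001] 
[1, 0.462, -0.903, 0.114, 0.0, 0.0, 0.001] 
[1, 0.455, -0.907, 0.114, 0.0, 0.0, 0.001] 
[1, 0.448, -0.911, 0.114, 0.0, 0.0, 0.001] 
[1, 0.44, -0.914, 0.114, 0.0, 0.0, 0.001] 
[1, 0.433, -0.918, 0.114, 0.0, 0.0, 0.001] 
[1, 0.425, -0.921, 0.114, 0.0, 0.0, 0.001] 
[1, 0.418, -0.925, 0.114, 0.0, 0.0, 0.001] 
[1, 0.41, -0.928, 0.114, 0.0, 0.0, 0.001] 
[1, 0.403, -0.931, 0.114, 0.0, 0.0, 0.001] 
[1, 0.395, -0.934, 0.114, 0.0, 0.0, 0.001] 
[1, 0.388, -0.938, 0.114, 0.0, 0.0, 0.001] 
[1, 0.38, -0.941, 0.114, 0.0, 0.0, 0.001] 
[1, 0.373, -0.944, 0.114, 0.0, 0.0, 0.001] 
rows 26
```

Call:
drive_tool([
  [1,0.9,-0.76,0.02,0,0,0.0014],
  [1,0.9,-0.76,0.02,0,0,0.0014],
  [1,0.89,-0.77,0.02,0,0,0.0014],
  [1,0.88,-0.78,0.02,0,0,0.0014],
  [1,0.88,-0.79,0.02,0,0,0.0014],
  [1,0.87,-0.8,0.02,0,0,0.0014],
  [1,0.86,-0.8,0.02,0,0,0.0014],
  [1,0.86,-0.81,0.02,0,0,0.0014],
  [1,0.85,-0.82,0.02,0,0,0.0014],
  [1,0.84,-0.83,0.02,0,0,0.0014],
  [1,0.83,-0.83,0.02,0,0,0.0014],
  [1,0.83,-0.84,0.02,0,0,0.0014],
])

```text
t: 1.6
ee_pos: [0.3603, -0.3192, 0.2011]
tcp_rot: [-0.0, 0.998, 0.07, -0.0]
force: [0.1, -0.0, -0.2]
width: 1.002
finger_force: 0.0
```

Call:
drive_tool([
  [1,0.47,-0.9,0.11,0,0,0.0013],
  [1,0.46,-0.9,0.11,0,0,0.0013],
  [1,0.455,-0.91,0.11,0,0,0.0013],
  [1,0.45,-0.91,0.11,0,0,0.0013],
  [1,0.44,-0.91,0.11,0,0,0.0013],
  [1,0.43,-0.92,0.11,0,0,0.0013],
  [1,0.425,-0.92,0.11,0,0,0.0013],
  [1,0.42,-0.925,0.11,0,0,0.0013],
  [1,0.41,-0.93,0.11,0,0,0.0013],
  [1,0.4,-0.93,0.11,0,0,0.0013],
  [1,0.395,-0.935,0.11,0,0,0.0013],
  [1,0.39,-0.94,0.11,0,0,0.0013],
])

```text
t: 3.1
ee_pos: [0.4619, -0.0324, 0.168]
tcp_rot: [0.0, 1.0, 0.021, -0.0]
force: [-0.4, -0.6, 0.6]
width: 1.003
finger_force: 0.0
```

```bash
python3 - <<'E'
from h import *
s=tell(); p,d=capture("wrist"); np.savez("w1.npz",p=p,d=d); cv2.imwrite("pics/w1.png",p[...,::-1])
C=cam("wrist",s); X=cloud(C,d); x,y,z=X[...,0],X[...,1],X[...,2]
m=(d>0)&(z>.078)&(z<.095)&(abs(y-.015)<.05)&(x>.4)&(x<.55)
P=X[m]; print(len(P)); r=cv2.minAreaRect(P[:,:2].astype(np.float32)); print(r,np.median(P[:,2]))
E
```

```text
t 3.1 pos [ 0.4619 -0.0324  0.168 ] zyx [ 2.41  0.02 -0.  ] F [-0.4 -0.6  0.6] w 1.003 ff 0.0
2168
((0.4772736728191376, 0.018548481166362762), (0.0830906555056572, 0.014378612861037254), 1.1498042345046997) 0.08515014989595675
```

View pics/w1.png

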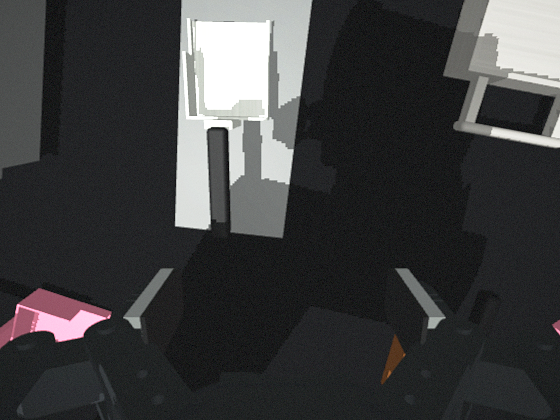

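The wrist view shows the scoop's handle from (218,128) to (221,235), the bowl at (230,70) and the open fingers clear of everything. The measured handle is 83 × 14 mm with its top at 0.085, as it should be. I'll go down and grip it.

Call:
drive_tool([
  [1,0.34,-0.65,0,0,0,0.0033],
  [1,0.34,-0.65,0,0,0,0],
  [1,0.33,-0.66,0.24,0,0,0],
  [0.6,0,0,0.9,0,0,0],
  [0.5,0,0,0.9,0,0,0],
  [0.4,0,0,0.9,0,0,0],
  [0.4,0,0,0.9,0,0,0],
  [0.4,0,0,0,0,0,0],
  [0,0,0,0,0,0,0],
  [0,0,0,0,0,0,0],
  [0,0,0,0,0,0,0],
  [0,0,0,0,0,0,0],
])

```text
t: 4.65
ee_pos: [0.4857, 0.0165, 0.0726]
tcp_rot: [0.0, 1.0, 0.011, 0.0]
force: [-0.3, -0.1, 0.3]
width: -0.001
finger_force: 0.0
```

```bash
python3 - <<'E'
from h import *
s=tell(); p,d=capture("wrist"); np.savez("w2.npz",p=p,d=d); C=cam("wrist",s); X=cloud(C,d); x,y,z=X[...,0],X[...,1],X[...,2]
m=(d>0)&(abs(y-.01)<.07)&(x>.5)&(x<.70)
for a,b,nm in ((.004,.009,"floor"),(.03,.04,"rim")):
    P=X[m&(z>a)&(z<b)]; print(nm,len(P),cv2.minAreaRect(P[:,:2].astype(np.float32)) if len(P) else 0)
P=X[m&(z>.004)&(z<.045)]; print(P.min(0),P.max(0))
cv2.imwrite("pics/w2.png",p[...,::-1])
E
```

```text
t 4.65 pos [0.4857 0.0165 0.0726] zyx [ 1.23 -0.04 -0.01] F [-0.3 -0.1  0.3] w -0.001 ff 0.0
floor 10059 ((0.56051105260849, 0.012460850179195404), (0.1103937029838562, 0.12279199063777924), 88.2741470336914)
rim 1399 ((0.5489727258682251, 0.020061388611793518), (0.05214517563581467, 0.06835818290710449), 1.3085730075836182)
[ 0.50005539 -0.04450784  0.00400036] [0.62056351 0.06850086 0.0447974 ]
```

View pics/w2.png

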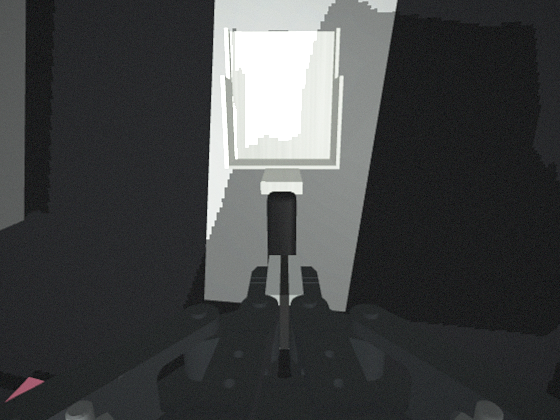

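The gripper reads fully shut with no pad force, so the fingers may have missed the handle. I'll check heights from the depth image.

```bash
python3 - <<'E'
from h import *
s=tell(); d=np.load("w2.npz")["d"]; C=cam("wrist",s); X=cloud(C,d)
K,Rw,o=C
pr=lambda P:(lambda c:(K@c)[:2]/c[2])(Rw.T@(np.array(P)-o))
print("tcp px",pr(s["ee_pos"]),"tip",pr(s["ee_pos"]+[0,0,-.008]),"grip",pr(s["ee_pos"]+[0,0,.011]))
for v in (180,200,220,240,250,256,262,270,280,290,300,320,340): print(v,[X[v,u].round(3).tolist() for u in (271,279,284,292,300)])
E
```

```text
t 4.7 pos [0.4857 0.0165 0.0725] zyx [ 1.23 -0.03 -0.01] F [ 0.2 -0.7  0.9] w -0.002 ff 0.0
tcp px [285.41071026 251.48472033] tip [285.35590991 245.65685593] grip [285.49419245 260.36281924]
180 [[0.523, 0.024, 0.072], [0.523, 0.021, 0.07], [0.524, 0.018, 0.073], [0.524, 0.014, 0.072], [0.523, 0.01, 0.072]]
200 [[0.517, 0.024, 0.086], [0.517, 0.02, 0.086], [0.517, 0.018, 0.085], [0.517, 0.014, 0.085], [0.495, 0.006, 0.002]]
220 [[0.507, 0.024, 0.085], [0.507, 0.02, 0.087], [0.507, 0.018, 0.086], [0.507, 0.014, 0.085], [0.481, 0.006, 0.004]]
240 [[0.496, 0.024, 0.084], [0.497, 0.02, 0.086], [0.497, 0.017, 0.085], [0.497, 0.014, 0.085], [0.465, 0.005, 0.001]]
250 [[0.492, 0.024, 0.086], [0.491, 0.02, 0.085], [0.492, 0.017, 0.085], [0.492, 0.014, 0.086], [0.457, 0.005, 0.002]]
256 [[0.496, 0.023, 0.101], [0.496, 0.02, 0.101], [0.496, 0.017, 0.101], [0.496, 0.014, 0.101], [0.452, 0.005, 0.001]]
262 [[0.495, 0.023, 0.106], [0.496, 0.02, 0.107], [0.496, 0.017, 0.108], [0.496, 0.014, 0.107], [0.447, 0.004, 0.002]]
270 [[0.496, 0.023, 0.116], [0.496, 0.019, 0.114], [0.496, 0.017, 0.116], [0.496, 0.014, 0.115], [0.496, 0.011, 0.116]]
280 [[0.496, 0.022, 0.123], [0.496, 0.019, 0.124], [0.496, 0.017, 0.123], [0.496, 0.014, 0.122], [0.496, 0.011, 0.123]]
290 [[0.495, 0.022, 0.13], [0.496, 0.019, 0.131], [0.496, 0.017, 0.131], [0.496, 0.015, 0.13], [0.496, 0.012, 0.13]]
300 [[0.497, 0.022, 0.14], [0.493, 0.019, 0.133], [0.494, 0.017, 0.134], [0.497, 0.015, 0.139], [0.497, 0.012, 0.139]]
320 [[0.497, 0.021, 0.15], [0.486, 0.019, 0.134], [0.486, 0.017, 0.133], [0.495, 0.015, 0.147], [0.497, 0.013, 0.151]]
340 [[0.495, 0.021, 0.157], [0.478, 0.019, 0.134], [0.478, 0.017, 0.134], [0.486, 0.015, 0.145], [0.501, 0.013, 0.164]]
```

```bash
python3 - <<'E'
from h import *
T=camera_params("wrist")["tool_from_camera"]; c=camera_params("wrist"); K=np.array([[c["fx"],0,c["cx"]],[0,c["fy"],c["cy"]],[0,0,1]])
for f in ("w1","w2"):
    d=np.load(f+".npz")["d"]; X=cloud((K,T[:3,:3],T[:3,3]),d); m=(d>0)&(abs(X[...,0])<.02)&(X[...,2]<.012)&(X[...,2]>-.09)&(abs(X[...,1])<.06)
    P=X[m]; print(f,len(P)); 
    for a in np.arange(-.07,.012,.006):
        Q=P[(P[:,2]>=a)&(P[:,2]<a+.006)]
        if len(Q): print(round(a,3),len(Q),"x",Q[:,0].min().round(3),Q[:,0].max().round(3),"y",np.unique(Q[:,1].round(2)))
s=tell(); p,d=capture("scene"); C=cam("scene"); X=cloud(C,d); np.savez("s2.npz",p=p,d=d)
m=(d>0)&(abs(X[...,1]-.0165)<.06)&(X[...,0]>.40)&(X[...,0]<.66)&(X[...,2]<.3); v,u=np.nonzero(m); print(u.min(),u.max(),v.min(),v.max())
cv2.imwrite("pics/s2.png",cv2.resize(p[130:290,220:380,::-1],None,fx=3.7,fy=3.7,interpolation=cv2.INTER_CUBIC))
E
```

```text
w1 12997
-0.07 1241 x -0.011 0.011 y [-0.06 -0.05 -0.04  0.04  0.05  0.06]
-0.064 1313 x -0.012 0.011 y [-0.06 -0.05 -0.04  0.04  0.05  0.06]
-0.058 1117 x -0.012 0.011 y [-0.06 -0.05 -0.04  0.04  0.05  0.06]
-0.052 981 x -0.012 0.011 y [-0.06 -0.05 -0.04  0.04  0.05  0.06]
-0.046 763 x -0.012 0.011 y [-0.06 -0.05 -0.04  0.04  0.05]
-0.04 223 x -0.011 0.01 y [-0.05 -0.04  0.04  0.05]
w2 18212
-0.07 1081 x -0.008 0.014 y [-0.03 -0.02 -0.01  0.    0.01  0.02  0.03]
-0.064 873 x -0.012 0.012 y [-0.02 -0.01 -0.    0.01  0.02]
-0.058 401 x 0.006 0.011 y [-0.01 -0.    0.01]
-0.052 530 x 0.005 0.011 y [-0.01 -0.    0.01]
-0.046 475 x 0.005 0.011 y [-0.01 -0.    0.01]
-0.04 412 x 0.006 0.011 y [-0.01 -0.    0.01]
-0.034 282 x 0.006 0.011 y [-0.01 -0.    0.01]
-0.028 21 x 0.01 0.01 y [-0.01  0.  ]
-0.016 911 x -0.002 0.02 y [-0.01 -0.  ]
-0.01 24 x -0.003 0.018 y [-0.01  0.  ]
t 4.7 pos [0.4857 0.0165 0.0725] zyx [ 1.23 -0.03 -0.01] F [ 0.2 -0.7  0.9] w -0.002 ff 0.0
252 329 160 283
```

View pics/s2.png

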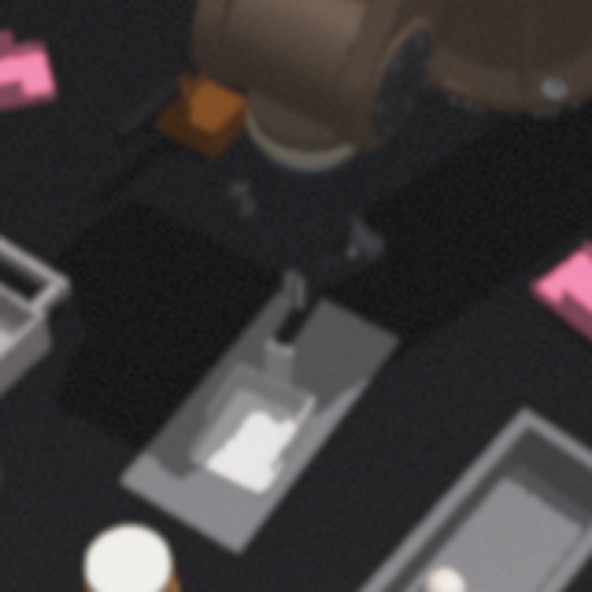

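The crop shows the shut fingertips at (293,290), above the handle rather than around it. In the wrist depth the shut tips lie 25 mm behind the TCP, where the text says 8 mm ahead. I'll use the measured 33 mm offset, lower the tool by that much and grip again.

Call:
drive_tool([
  [0.5,0,-0.08,-0.3,0,0,0],
  [0.5,0,0,0,0,0,0],
  [0.5,0,0,0,0,0,0],
  [0.5,0,0,0.5,0,0,0],
  [0.5,0,0,0.6,0,0,0],
  [0.5,0,0,0.54,0,0,0],
  [0,0,0,0,0,0,0],
  [0,0,0,0,0,0,0],
  [0,0,0,0,0,0,0],
  [0,0,0,0,0,0,0],
])

```text
t: 6.0
ee_pos: [0.4857, 0.0185, 0.0391]
tcp_rot: [0.0, 1.0, 0.011, 0.0]
force: [0.7, 0.5, -1.3]
width: 0.152
finger_force: 61.3
```

```bash
python3 - <<'E'
from h import *
s=tell(); p,d=capture("wrist"); C=cam("wrist",s); X=cloud(C,d); x,y,z=X[...,0],X[...,1],X[...,2]
m=(d>0)&(abs(y-.01)<.07)&(x>.5)&(x<.70)
P=X[m&(z>.03)&(z<.04)]; print(len(P),cv2.minAreaRect(P[:,:2].astype(np.float32)) if len(P) else 0)
E
```

```text
t 6.0 pos [0.4857 0.0185 0.0391] zyx [ 1.23 -0.03 -0.01] F [ 0.7  0.5 -1.3] w 0.152 ff 61.3
2133 ((0.548826277256012, 0.020623190328478813), (0.05212961882352829, 0.06832053512334824), 1.0896281003952026)
```

Gripped: width 0.152 and 61 N on the pad. I'll lift and carry to above the bin's empty half.

```bash
cat >> h.py <<'E'
OFF=np.array([.077,.001,-.0361])
def tcp(S,yaw,pitch): # scoop origin (underside centre) -> TCP
    return np.array(S)-R.from_euler("ZY",[yaw,-pitch],degrees=True).apply(OFF)
BC=np.array([.596,.2268]); BY=-11.2
def binp(bx,by=0,z=0,c=None,yw=None):
    c=BC if c is None else c; a=np.radians(BY if yw is None else yw); return np.array([c[0]+bx*np.cos(a)-by*np.sin(a),c[1]+bx*np.sin(a)+by*np.cos(a),z])
E
python3 - <<'E'
from h import *
go([((.4857,.0185,.139),1.23,0,0,5),(tcp(binp(-.058,0,.10),BY,0),BY,0,0,11)])
E
```

```text
-- to [0.4857 0.0185 0.139 ] 1.23 0
[0, 0.001, 0.0, -0.8, 0.0, 0.0, 0.0] 
[0, 0.001, 0.0, -0.8, 0.0, 0.0, 0.0] 
[0, 0.001, 0.0, -0.8, 0.0, 0.0, 0.0] 
[0, 0.001, 0.0, -0.8, 0.0, 0.0, 0.0] 
[0, 0.001, 0.0, -0.8, 0.0, 0.0, 0.0] 
-- to [0.4634 0.252  0.1361] -11.2 0
[0, -0.063, -0.851, 0.011, 0.0, 0.0, 0.003] 
[0, -0.08, -0.849, 0.011, 0.0, 0.0, 0.003] 
[0, -0.096, -0.848, 0.011, 0.0, 0.0, 0.003] 
[0, -0.113, -0.846, 0.011, 0.0, 0.0, 0.003] 
[0, -0.13, -0.843, 0.011, 0.0, 0.0, 0.003] 
[0, -0.146, -0.84, 0.011, 0.0, 0.0, 0.003] 
[0, -0.163, -0.837, 0.011, 0.0, 0.0, 0.003] 
[0, -0.179, -0.834, 0.011, 0.0, 0.0, 0.003] 
[0, -0.196, -0.83, 0.011, 0.0, 0.0, 0.003] 
[0, -0.212, -0.826, 0.011, 0.0, 0.0, 0.003] 
[0, -0.228, -0.822, 0.011, 0.0, 0.0, 0.003] 
rows 16
```

Call:
drive_tool([
  [0,0,0,-0.8,0,0,0],
  [0,0,0,-0.8,0,0,0],
  [0,0,0,-0.8,0,0,0],
  [0,0,0,-0.8,0,0,0],
  [0,0,0,-0.8,0,0,0],
])

```text
t: 6.68
ee_pos: [0.4854, 0.0185, 0.1396]
tcp_rot: [0.0, 1.0, 0.011, 0.0]
force: [0.2, 0.3, -1.7]
width: 0.151
finger_force: 61.3
```

Call:
drive_tool([
  [0,-0.06,-0.85,0.01,0,0,0.0031],
  [0,-0.08,-0.85,0.01,0,0,0.0031],
  [0,-0.1,-0.85,0.01,0,0,0.0031],
  [0,-0.11,-0.85,0.01,0,0,0.0031],
  [0,-0.13,-0.84,0.01,0,0,0.0031],
  [0,-0.15,-0.84,0.01,0,0,0.0031],
  [0,-0.16,-0.84,0.01,0,0,0.0031],
  [0,-0.18,-0.83,0.01,0,0,0.0031],
  [0,-0.2,-0.83,0.01,0,0,0.0031],
  [0,-0.21,-0.83,0.01,0,0,0.0031],
  [0,-0.23,-0.82,0.01,0,0,0.0031],
  [0,0,0,0,0,0,0],
])

```text
t: 8.18
ee_pos: [0.4626, 0.2529, 0.136]
tcp_rot: [-0.0, 0.995, -0.095, 0.0]
force: [-0.9, 0.8, -0.9]
width: 0.151
finger_force: 61.3
```

```bash
python3 - <<'E'
from h import *
s=tell(); p,d=capture("wrist"); np.savez("w3.npz",p=p,d=d); cv2.imwrite("pics/w3.png",p[...,::-1])
C=cam("wrist",s); X=cloud(C,d); x,y,z=X[...,0],X[...,1],X[...,2]; ok=d>0
def rect(nm,m):
    P=X[m]; print(nm,len(P),cv2.minAreaRect(P[:,:2].astype(np.float32)) if len(P) else 0)
b=(abs(y-.23)<.12)&(x>.45)&(x<.8)
rect("rim",ok&b&(z>.052)&(z<.066)); rect("scooprim",ok&b&(z>.125)&(z<.14)&(x>.49)); rect("lowrim",ok&b&(z>.108)&(z<.1165)&(x>.49))
P=X[ok&b&(z>.052)&(z<.066)]; a=np.radians(-11.2); q=(P[:,:2]-BC)@np.array([[np.cos(a),-np.sin(a)],[np.sin(a),np.cos(a)]]); print("bin-frame extents",q.min(0),q.max(0))
for lo in np.arange(-.1,.12,.03):
    r=q[(q[:,0]>lo)&(q[:,0]<lo+.03)]; 
    if len(r): print(round(lo,2),len(r),r[:,1].min().round(4),r[:,1].max().round(4))
E
```

```text
t 8.18 pos [0.4626 0.2529 0.136 ] zyx [-1.094e+01 -1.000e-02  0.000e+00] F [-0.9  0.8 -0.9] w 0.151 ff 61.3
rim 3366 ((0.5384671092033386, 0.24064306914806366), (0.10267364233732224, 0.12202770262956619), 78.94438171386719)
scooprim 2415 ((0.5247992873191833, 0.24162322282791138), (0.06844009459018707, 0.05214478075504303), 78.88864135742188)
lowrim 1433 ((0.5394223928451538, 0.23860955238342285), (0.06829201430082321, 0.07826807349920273), 78.90030670166016)
bin-frame extents [-0.12026882 -0.04887927] [0.00199147 0.0537271 ]
-0.1 289 -0.0487 0.0536
-0.07 320 -0.0488 0.0535
-0.04 1142 -0.0489 0.0537
-0.01 589 -0.0488 0.0536
```

View pics/w3.png

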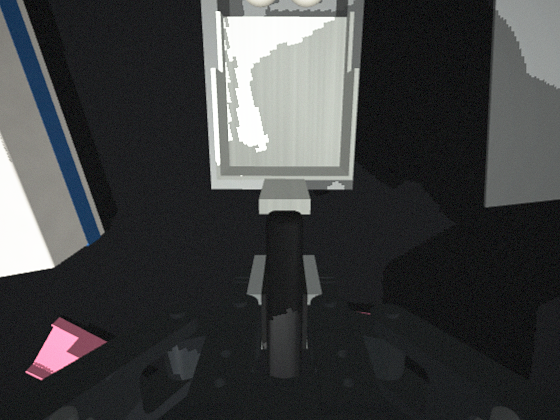

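The wrist view shows the scoop level over the bin's empty half, with the first balls at (262,0) and (307,0). By this camera the scoop sits 1.6 mm off the bin's centre line, its yaw matches the bin's, and the bin's rear end is about 3 mm nearer than the first estimate. I'll lower it with that correction.

Call:
drive_tool([
  [0,0,-0.06,0.9,0,0,-0.0003],
  [0,0,0,0.9,0,0,0],
  [0,0,0,0.9,0,0,0],
  [0,0,0,0.7,0,0,0],
  [0,0,0,0.33,0,0,0],
  [0,0,0,0,0,0,0],
])

```text
t: 8.98
ee_pos: [0.4632, 0.2531, 0.0426]
tcp_rot: [0.0, 0.995, -0.095, -0.0]
force: [0.3, 0.1, -1.5]
width: 0.15
finger_force: 61.3
```

Call:
drive_tool([
  [0,0.3,0,0.02,0,0,0],
  [0,0.3,0,0,0,0,0],
  [0,0.3,0,0,0,0,0],
  [0,0.3,0,0,0,0,0],
  [0,0.3,0,0,0,0,0],
])

```text
t: 9.6
ee_pos: [0.5004, 0.2463, 0.0422]
tcp_rot: [0.0, 0.995, -0.095, -0.0]
force: [-0.6, 0.9, -1.8]
width: 0.153
finger_force: 61.3
```

```bash
python3 - <<'E'
from h import *
tell()
E
```

```text
t 9.6 pos [0.5004 0.2463 0.0422] zyx [-1.094e+01  2.000e-02 -1.000e-02] F [-0.6  0.9 -1.8] w 0.153 ff 61.3
```

Call:
drive_tool([
  [0,0.3,-0.03,0.04,0,0,0],
  [0,0.3,0,0,0,0,0],
  [0,0.3,0,0,0,0,0],
  [0,0.3,0,0,0,0,0],
  [0,0.3,0,0,0,0,0],
])

```text
t: 10.22
ee_pos: [0.5371, 0.2399, 0.0411]
tcp_rot: [0.0, 0.995, -0.095, -0.0]
force: [-0.8, 0.1, -3.0]
width: 0.148
finger_force: 61.0
```

```bash
python3 - <<'E'
from h import *
s=tell(); p,d=capture("wrist"); pt,_=capture("top")
cv2.imwrite("pics/w4.png",np.hstack([p[:,100:460,::-1],cv2.resize(pt[130:260,160:260,::-1],(323,420),interpolation=cv2.INTER_CUBIC)]))
E
```

```text
t 10.22 pos [0.5371 0.2399 0.0411] zyx [-10.94   0.04  -0.02] F [-0.8  0.1 -3. ] w 0.148 ff 61.0
```

View pics/w4.png

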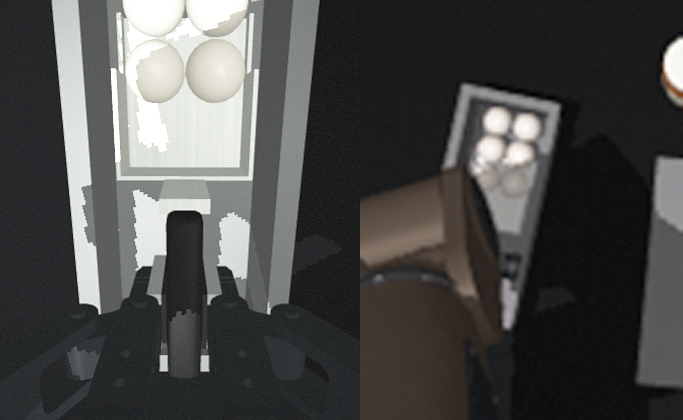

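The picture shows two balls well inside the bowl at (153,70) and (215,70), two more at the lip, and the last pair at the far wall. I'll go 17 mm further, then tilt the nose up while lifting.

```bash
python3 - <<'E'
from h import *
# scoop origin now, from tcp
s=state(); y=-10.94; u=R.from_euler("Z",y,degrees=True).apply([1,0,0])
T0=s["ee_pos"]+u*.017
S=T0+R.from_euler("Z",y,degrees=True).apply(OFF); print(S)
Bk=S-.04*u   # rear bottom edge
def t(pit,dz,back=0):
    Rb=R.from_euler("ZY",[y,-pit],degrees=True); so=Bk+[0,0,dz]-u*back+Rb.apply([.04,0,0]); return tcp(so,y,pit)
go([(t(7,.002),y,7,0,2),(t(18,.035),y,18,0,4),(t(18,.125),y,18,0,5)],start=(T0,y,0))
E
```

```text
[0.63019064 0.22301697 0.00506128]
-- to [0.5504 0.2374 0.0384] -10.94 7
[0, -0.082, 0.0, 0.056, 0.0, 0.01, 0.0] 
[0, -0.086, 0.0, 0.05, 0.0, 0.01, 0.0] 
-- to [0.5452 0.2384 0.063 ] -10.94 18
[0, -0.022, 0.0, -0.25, 0.0, 0.008, 0.0] 
[0, -0.01, 0.0, -0.251, 0.0, 0.008, 0.0] 
[0, 0.002, 0.0, -0.251, 0.0, 0.008, 0.0] 
[0, 0.014, 0.0, -0.251, 0.0, 0.008, 0.0] 
-- to [0.5452 0.2384 0.153 ] -10.94 18
[0, 0.222, 0.0, -0.685, 0.0, 0.0, 0.0] 
[0, 0.222, 0.0, -0.685, 0.0, 0.0, 0.0] 
[0, 0.222, 0.0, -0.685, 0.0, 0.0, 0.0] 
[0, 0.222, 0.0, -0.685, 0.0, 0.0, 0.0] 
[0, 0.222, 0.0, -0.685, 0.0, 0.0, 0.0] 
rows 11
```

Call:
drive_tool([
  [0,0.35,0,0,0,0,0],
  [0,0.35,0,0,0,0,0],
  [0,0,0,0,0,0,0],
])

```text
t: 10.7
ee_pos: [0.5549, 0.2366, 0.0412]
tcp_rot: [-0.0, 0.995, -0.096, 0.0]
force: [-0.7, 0.2, -3.0]
width: 0.151
finger_force: 61.0
```

Call:
drive_tool([
  [0,-0.08,0,0.05,0,0.01,0],
  [0,-0.09,0,0.05,0,0.01,0],
  [0,0,0,0,0,0,0],
  [0,-0.02,0,-0.25,0,0.008,0],
  [0,-0.01,0,-0.25,0,0.008,0],
  [0,0,0,-0.25,0,0.008,0],
  [0,0.01,0,-0.25,0,0.008,0],
  [0,0,0,0,0,0,0],
])

```text
t: 11.7
ee_pos: [0.5446, 0.2386, 0.0633]
tcp_rot: [0.016, 0.982, -0.094, 0.162]
force: [-0.2, 0.2, -3.3]
width: 0.153
finger_force: 61.0
```

Call:
drive_tool([
  [0,0.22,0,-0.68,0,0,0],
  [0,0.22,0,-0.68,0,0,0],
  [0,0.22,0,-0.68,0,0,0],
  [0,0.22,0,-0.68,0,0,0],
  [0,0.22,0,-0.68,0,0,0],
  [0,0,0,0,0,0,0],
])

```text
t: 12.45
ee_pos: [0.5442, 0.239, 0.1534]
tcp_rot: [0.015, 0.982, -0.094, 0.162]
force: [0.1, -0.2, -3.7]
width: 0.145
finger_force: 61.1
```

```bash
python3 - <<'E'
from h import *
s=tell(); p,d=capture("wrist"); pt,_=capture("top")
cv2.imwrite("pics/w5.png",np.hstack([p[:,100:460,::-1],cv2.resize(pt[130:260,160:260,::-1],(323,420),interpolation=cv2.INTER_CUBIC)]))
C=cam("wrist",s);X=cloud(C,d)
g=cv2.cvtColor(p,cv2.COLOR_RGB2GRAY); c=cv2.HoughCircles(g,cv2.HOUGH_GRADIENT,1,35,param1=80,param2=22,minRadius=18,maxRadius=50)
if c is not None:
    for u,v,r in c[0]: print(u,v,r,X[int(min(v,419)),int(min(u,559))].round(3))
E
```

```text
t 12.45 pos [0.5442 0.239  0.1534] zyx [-10.97 -18.75   0.09] F [ 0.1 -0.2 -3.7] w 0.145 ff 61.1
248.5 85.5 32.7 [0.626 0.241 0.174]
312.5 142.5 27.9 [0.595 0.216 0.168]
310.5 81.5 29.4 [0.621 0.212 0.176]
253.5 141.5 27.2 [0.601 0.244 0.167]
292.5 204.5 34.9 [0.565 0.232 0.201]
```

View pics/w5.png

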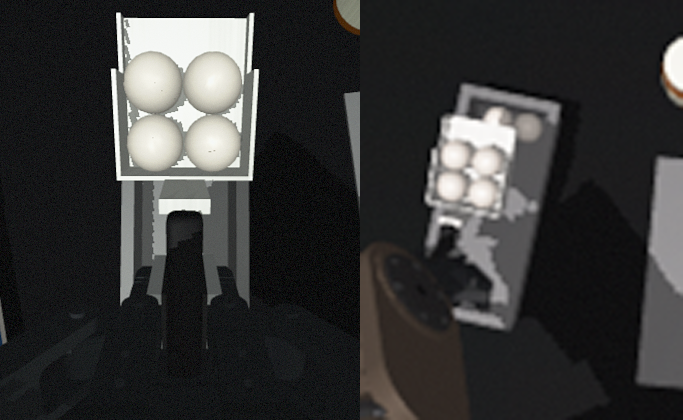

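Four balls sit against the rear wall of the scoop at (153,82), (213,82), (155,142) and (213,142), and two remain in the bin. I'll carry them to the tray.

```bash
python3 - <<'E'
from h import *
a=-7.6; S=binp(-.07,0,.125,c=(.6135,-.2352),yw=a); T=tcp(S,a,18.5); s=state(); print(S,T)
n=22; go([(T,a,18.5,0,n)])
E
```

```text
[ 0.54411491 -0.22594205  0.125     ] [ 0.46024911 -0.21576083  0.13480203]
-- to [ 0.4602 -0.2158  0.1348] -7.6 18.5
[0, -0.002, 0.84, 0.032, 0.0, 0.0, 0.0] 
[0, -0.004, 0.84, 0.031, 0.0, 0.0, 0.0] 
[0, -0.006, 0.84, 0.031, 0.0, 0.0, 0.0] 
[0, -0.008, 0.84, 0.03, 0.0, 0.0, 0.0] 
[0, -0.01, 0.84, 0.029, 0.0, 0.0, 0.0] 
[0, -0.012, 0.84, 0.029, 0.0, 0.0, 0.0] 
[0, -0.014, 0.84, 0.028, 0.0, 0.0, 0.0] 
[0, -0.017, 0.84, 0.027, 0.0, 0.0, 0.0] 
[0, -0.019, 0.84, 0.026, 0.0, 0.0, 0.0] 
[0, -0.021, 0.84, 0.026, 0.0, 0.0, 0.0] 
[0, -0.023, 0.84, 0.025, 0.0, 0.0, 0.0] 
[0, -0.025, 0.84, 0.024, 0.0, 0.0, 0.0] 
[0, -0.027, 0.84, 0.024, 0.0, 0.0, 0.0] 
[0, -0.029, 0.84, 0.023, 0.0, 0.0, 0.0] 
[0, -0.031, 0.84, 0.022, 0.0, 0.0, 0.0] 
[0, -0.033, 0.84, 0.021, 0.0, 0.0, 0.0] 
[0, -0.036, 0.839, 0.021, 0.0, 0.0, 0.0] 
[0, -0.038, 0.839, 0.02, 0.0, 0.0, 0.0] 
[0, -0.04, 0.839, 0.019, 0.0, 0.0, 0.0] 
[0, -0.042, 0.839, 0.019, 0.0, 0.0, 0.0] 
[0, -0.044, 0.839, 0.018, 0.0, 0.0, 0.0] 
[0, -0.046, 0.839, 0.017, 0.0, 0.0, 0.0] 
rows 22
```

Call:
drive_tool([
  [0,0,0.4,0.03,0,0,0],
  [0,0,0.7,0.03,0,0,0],
  [0,-0.01,0.9,0.03,0,0,0],
  [0,-0.01,0.9,0.03,0,0,0],
  [0,-0.01,0.9,0.03,0,0,0],
  [0,-0.01,0.9,0.03,0,0,0],
  [0,-0.02,0.9,0.03,0,0,0],
  [0,-0.02,0.9,0.03,0,0,0],
  [0,-0.02,0.9,0.03,0,0,0],
  [0,-0.02,0.9,0.03,0,0,0],
  [0,-0.02,0.9,0.03,0,0,0],
  [0,-0.02,0.9,0.02,0,0,0],
])

```text
t: 14.05
ee_pos: [0.4935, -0.0104, 0.1425]
tcp_rot: [0.016, 0.982, -0.094, 0.162]
force: [0.2, 0.4, -2.9]
width: 0.148
finger_force: 61.0
```

Call:
drive_tool([
  [0,-0.03,0.9,0.02,0,0,0],
  [0,-0.03,0.9,0.02,0,0,0],
  [0,-0.03,0.9,0.02,0,0,0],
  [0,-0.03,0.9,0.02,0,0,0],
  [0,-0.03,0.9,0.02,0,0,0],
  [0,-0.04,0.9,0.02,0,0,0],
  [0,-0.04,0.9,0.02,0,0,0],
  [0,-0.04,0.9,0.02,0,0,0],
  [0,-0.04,0.7,0.02,0,0,0],
  [0,-0.04,0.4,0.02,0,0,0],
  [0,0,0,0,0,0,0],
])

```text
t: 15.42
ee_pos: [0.448, -0.2119, 0.1351]
tcp_rot: [0.016, 0.982, -0.095, 0.162]
force: [-0.5, -0.2, -3.9]
width: 0.149
finger_force: 61.0
```

```bash
python3 - <<'E'
from h import *
s=tell(); p,d=capture("wrist"); np.savez("w6.npz",p=p,d=d)
C=cam("wrist",s);X=cloud(C,d); x,y,z=X[...,0],X[...,1],X[...,2]; ok=d>0
def rect(nm,m):
    P=X[m]; print(nm,len(P),cv2.minAreaRect(P[:,:2].astype(np.float32)) if len(P) else 0)
b=ok&(abs(y+.23)<.13)
rect("trayrim",b&(z>.046)&(z<.054)&(x>.5)&(x<.69)); rect("trayfloor",b&(z>.007)&(z<.013)&(x>.5)&(x<.69)&(p.min(2)>70))
rect("bar",b&(z>.034)&(z<.043)&(x>.46)&(x<.545))
P=X[b&(z>.02)&(z<.15)&(x>.62)]; print(len(P), P.min(0),P.max(0))
R1=s; Rb=R.from_quat(s["tcp_rot"],scalar_first=True)*R.from_matrix(np.diag([1.,-1,-1]))
print("scoop at",s["ee_pos"]+Rb.apply(OFF))
g=cv2.cvtColor(p,cv2.COLOR_RGB2GRAY); c=cv2.HoughCircles(g,cv2.HOUGH_GRADIENT,1,35,param1=80,param2=22,minRadius=20,maxRadius=36)
for u,v,r in c[0]: print(u,v,r,X[int(min(v,419)),int(min(u,559))].round(3))
E
```

```text
t 15.43 pos [ 0.448  -0.2119  0.1351] zyx [-1.102e+01 -1.870e+01 -1.000e-02] F [-0.5 -0.2 -3.9] w 0.149 ff 61.0
trayrim 762 ((0.5992278456687927, -0.23021382093429565), (0.11828172951936722, 0.083919458091259), 79.63714599609375)
trayfloor 2459 ((0.6129032373428345, -0.2321423590183258), (0.11077968776226044, 0.10927827656269073), 80.7354965209961)
bar 0 0
653 [ 0.62005053 -0.29451652  0.02012316] [ 0.66766033 -0.17516313  0.05159905]
scoop at [ 0.53112213 -0.22709808  0.12558875]
314.5 141.5 27.5 [ 0.499 -0.236  0.149]
316.5 80.5 30.9 [ 0.524 -0.241  0.158]
259.5 81.5 28.8 [ 0.529 -0.215  0.158]
256.5 142.5 28.8 [ 0.503 -0.208  0.15 ]
```

The tray floor is found at 110 × 109 mm, centred at (0.613, -0.232), and the four balls are still in the scoop. I'll work out the pour.

```bash
cat >> h.py <<'E'
MC=(.613,-.232); MY=-8.0
def lip(mx,z,pit): # tcp for lip at tray-frame x, height z
    L=binp(mx,0,z,c=MC,yw=MY); Rb=R.from_euler("ZY",[MY,-pit],degrees=True); return tcp(L-Rb.apply([.04,0,0]),MY,pit)
E
python3 - <<'E'
from h import *
go([(lip(-.025,.10,18.5),MY,18.5,0,5),(lip(-.025,.066,0),MY,0,0,5),(lip(-.027,.036,-36),MY,-36,0,9)])
E
```

```text
-- to [ 0.4669 -0.2125  0.0971] -8.0 18.5
[0, 0.043, -0.02, 0.336, 0.001, 0.0, -0.002] 
[0, 0.044, -0.018, 0.336, 0.001, 0.0, -0.002] 
[0, 0.044, -0.017, 0.336, 0.001, 0.0, -0.002] 
[0, 0.045, -0.015, 0.336, 0.001, 0.0, -0.002] 
[0, 0.045, -0.014, 0.336, 0.001, 0.0, -0.002] 
-- to [ 0.4722 -0.2132  0.1021] -8.0 0
[0, 0.054, 0.0, -0.024, 0.0, -0.01, 0.0] 
[0, 0.052, 0.0, -0.028, 0.0, -0.01, 0.0] 
[0, 0.05, 0.0, -0.031, 0.0, -0.01, 0.0] 
[0, 0.048, 0.0, -0.034, 0.0, -0.01, 0.0] 
[0, 0.046, 0.0, -0.037, 0.0, -0.01, 0.0] 
-- to [ 0.5134 -0.219   0.134 ] -8.0 -36
[0, 0.185, 0.0, -0.142, 0.0, -0.011, 0.0] 
[0, 0.174, 0.0, -0.154, 0.0, -0.011, 0.0] 
[0, 0.163, 0.0, -0.166, 0.0, -0.011, 0.0] 
[0, 0.151, 0.0, -0.177, 0.0, -0.011, 0.0] 
[0, 0.139, 0.0, -0.187, 0.0, -0.011, 0.0] 
[0, 0.125, 0.0, -0.196, 0.0, -0.011, 0.0] 
[0, 0.111, 0.0, -0.205, 0.0, -0.011, 0.0] 
[0, 0.097, 0.0, -0.212, 0.0, -0.011, 0.0] 
[0, 0.082, 0.0, -0.218, 0.0, -0.011, 0.0] 
rows 19
```

Call:
drive_tool([
  [0,0.04,-0.02,0.34,0.0005,0,-0.0016],
  [0,0.04,-0.02,0.34,0.0005,0,-0.0016],
  [0,0.04,-0.02,0.34,0.0005,0,-0.0016],
  [0,0.05,-0.01,0.34,0.0005,0,-0.0016],
  [0,0.05,-0.01,0.34,0.0005,0,-0.0016],
  [0,0.05,0,-0.02,0,-0.009,0],
  [0,0.05,0,-0.03,0,-0.009,0],
  [0,0.05,0,-0.03,0,-0.009,0],
  [0,0.05,0,-0.03,0,-0.009,0],
  [0,0.05,0,-0.04,0,-0.009,0],
])

```text
t: 16.73
ee_pos: [0.4731, -0.2132, 0.1015]
tcp_rot: [0.002, 0.997, -0.069, 0.021]
force: [0.2, 0.3, -4.2]
width: 0.147
finger_force: 61.0
```

```bash
python3 - <<'E'
from h import *
s=tell(); go([(lip(-.025,.066,0),MY,0,0,1)])
E
```

```text
t 16.73 pos [ 0.4731 -0.2132  0.1015] zyx [-7.89 -2.42 -0.05] F [ 0.2  0.3 -4.2] w 0.147 ff 61.0
-- to [ 0.4722 -0.2132  0.1021] -8.0 0
[0, -0.032, 0.004, -0.026, 0.0, -0.007, 0.0] 
rows 1
```

Position is good, so I'll pour.

Call:
drive_tool([
  [0,0.15,0,-0.15,0,-0.013,0],
  [0,0.17,0,-0.16,0,-0.012,0],
  [0,0.16,0,-0.17,0,-0.012,0],
  [0,0.15,0,-0.18,0,-0.012,0],
  [0,0.14,0,-0.19,0,-0.012,0],
  [0,0.12,0,-0.2,0,-0.012,0],
  [0,0.11,0,-0.2,0,-0.012,0],
  [0,0.1,0,-0.21,0,-0.011,0],
  [0,0.08,0,-0.22,0,-0.011,0],
  [0,0,0,0,0,0,0],
  [0,0,0,0,0,0,0],
  [0,0,0,0,0,0,0],
])

```text
t: 18.23
ee_pos: [0.5121, -0.2188, 0.1352]
tcp_rot: [-0.021, 0.949, -0.066, -0.308]
force: [0.4, 0.3, -0.4]
width: 0.149
finger_force: 61.3
```

```bash
python3 - <<'E'
from h import *
s=tell(); p,d=capture("wrist"); pt,dt=capture("scene")
cv2.imwrite("pics/w7.png",np.hstack([p[:,100:460,::-1],cv2.resize(pt[170:270,160:260,::-1],(420,420),interpolation=cv2.INTER_CUBIC)]))
C=cam("wrist",s);X=cloud(C,d)
g=cv2.cvtColor(p,cv2.COLOR_RGB2GRAY); c=cv2.HoughCircles(g,cv2.HOUGH_GRADIENT,1,30,param1=80,param2=20,minRadius=16,maxRadius=40)
if c is not None:
  for u,v,r in c[0]: print(u,v,r,X[int(min(v,419)),int(min(u,559))].round(3))
E
```

```text
t 18.23 pos [ 0.5121 -0.2188  0.1352] zyx [-7.97 35.93 -0.08] F [ 0.4  0.3 -0.4] w 0.149 ff 61.3
```

View pics/w7.png

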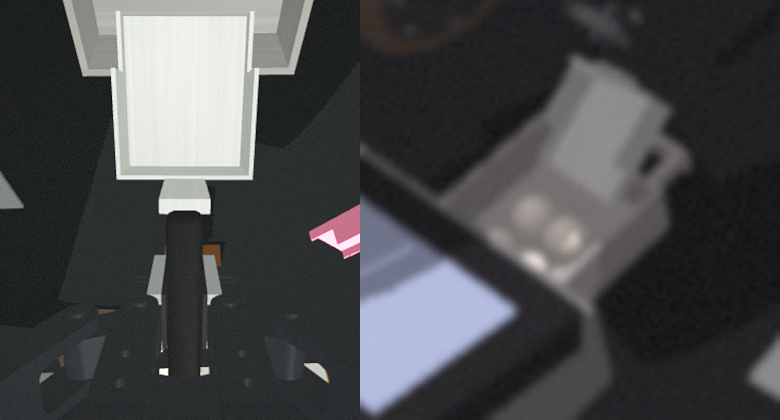

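The picture shows the scoop empty and four balls in the tray at (527,212), (563,235), (533,260) and (500,238). Next I'll take the scoop back to its mat.

```bash
python3 - <<'E'
from h import *
s=state(); P=s["ee_pos"]
go([(P+[0,0,.06],-7.97,-35.93,0,3),((.475,-.20,.17),-7.97,0,0,5),((.4857,.0185,.09),1.23,0,0,12)])
E
```

```text
-- to [ 0.5122 -0.2188  0.1953] -7.97 -35.93
[0, -0.47, 0.001, -0.648, 0.0, 0.0, 0.0] 
[0, -0.47, 0.001, -0.648, 0.0, 0.0, 0.0] 
[0, -0.469, 0.0, -0.648, 0.0, 0.0, 0.0] 
-- to [ 0.475 -0.2    0.17 ] -7.97 0
[0, -0.137, -0.108, 0.349, 0.0, 0.02, 0.0] 
[0, -0.18, -0.108, 0.329, 0.0, 0.02, 0.0] 
[0, -0.219, -0.108, 0.304, 0.0, 0.02, 0.0] 
[0, -0.256, -0.108, 0.274, 0.0, 0.02, 0.0] 
[0, -0.288, -0.108, 0.24, 0.0, 0.02, 0.0] 
-- to [0.4857 0.0185 0.09  ] 1.23 0
[0, -0.066, -0.726, 0.267, 0.0, 0.0, -0.002] 
[0, -0.056, -0.727, 0.267, 0.0, 0.0, -0.002] 
[0, -0.046, -0.728, 0.267, 0.0, 0.0, -0.002] 
[0, -0.036, -0.728, 0.267, 0.0, 0.0, -0.002] 
[0, -0.027, -0.729, 0.267, 0.0, 0.0, -0.002] 
[0, -0.017, -0.729, 0.267, 0.0, 0.0, -0.002] 
[0, -0.007, -0.729, 0.267, 0.0, 0.0, -0.002] 
[0, 0.003, -0.729, 0.267, 0.0, 0.0, -0.002] 
[0, 0.012, -0.729, 0.267, 0.0, 0.0, -0.002] 
[0, 0.022, -0.729, 0.267, 0.0, 0.0, -0.002] 
[0, 0.032, -0.729, 0.267, 0.0, 0.0, -0.002] 
[0, 0.042, -0.728, 0.267, 0.0, 0.0, -0.002] 
rows 20
```

Call:
drive_tool([
  [0,-0.47,0,-0.65,0,0,0],
  [0,-0.47,0,-0.65,0,0,0],
  [0,-0.47,0,-0.65,0,0,0],
  [0,-0.14,-0.11,0.35,0,0.02,0],
  [0,-0.18,-0.11,0.33,0,0.02,0],
  [0,-0.22,-0.11,0.3,0,0.02,0],
  [0,-0.26,-0.11,0.27,0,0.02,0],
  [0,-0.29,-0.11,0.24,0,0.02,0],
])

```text
t: 19.32
ee_pos: [0.4751, -0.1997, 0.1715]
tcp_rot: [0.001, 0.998, -0.069, 0.003]
force: [1.4, -1.1, -1.2]
width: 0.151
finger_force: 61.3
```

Call:
drive_tool([
  [0,-0.07,-0.73,0.27,0,0,-0.0021],
  [0,-0.06,-0.73,0.27,0,0,-0.0021],
  [0,-0.05,-0.73,0.27,0,0,-0.0021],
  [0,-0.04,-0.73,0.27,0,0,-0.0021],
  [0,-0.03,-0.73,0.27,0,0,-0.0021],
  [0,-0.02,-0.73,0.27,0,0,-0.0021],
  [0,-0.01,-0.73,0.27,0,0,-0.0021],
  [0,0,-0.73,0.27,0,0,-0.0021],
  [0,0.01,-0.73,0.27,0,0,-0.0021],
  [0,0.02,-0.73,0.27,0,0,-0.0021],
  [0,0.03,-0.73,0.27,0,0,-0.0021],
  [0,0.04,-0.73,0.27,0,0,-0.0021],
])

```text
t: 20.82
ee_pos: [0.485, 0.0205, 0.0884]
tcp_rot: [0.001, 1.0, 0.01, -0.0]
force: [1.1, 0.0, -1.0]
width: 0.146
finger_force: 61.3
```

```bash
python3 - <<'E'
from h import *
s=tell(); p,d=capture("wrist"); C=cam("wrist",s); X=cloud(C,d); x,y,z=X[...,0],X[...,1],X[...,2]
u=s["ee_pos"][2]-.0361
m=(d>0)&(abs(y-.02)<.045)&(x>.5)&(x<.64)
P=X[m&(z>u+.026)&(z<u+.038)]; r=cv2.minAreaRect(P[:,:2].astype(np.float32)); print(r)
A=np.c_[P[:,0],np.ones(len(P))]; print("rim slope deg",np.degrees(np.arctan(np.linalg.lstsq(A,P[:,2],rcond=None)[0][0])),"mean z-u",P[:,2].mean()-u)
Q=X[m&(z>u+.026-.03)&(z<u+.008)&(abs(y-.02)<.025)]; A=np.c_[Q[:,0],Q[:,1],np.ones(len(Q))]; c=np.linalg.lstsq(A,Q[:,2],rcond=None)[0]; print("floor slopes",np.degrees(np.arctan(c[:2])),Q[:,2].mean()-u,len(Q))
go([((.4857,.0185,.0393),1.23,0,0,4)])
E
```

```text
t 20.82 pos [0.485  0.0205 0.0884] zyx [ 1.2   0.   -0.08] F [ 1.1  0.  -1. ] w 0.146 ff 61.3
((0.5483049750328064, 0.022751104086637497), (0.052098728716373444, 0.06857074052095413), 1.1637324094772339)
rim slope deg -0.5812576040286351 mean z-u 0.03120148239436369
floor slopes [-0.20130341 -0.10772767] 0.0020944089078067593 13694
-- to [0.4857 0.0185 0.0393] 1.23 0
[0, 0.011, 0.034, 0.484, 0.0, 0.0, 0.0] 
[0, 0.011, 0.034, 0.484, 0.0, 0.0, 0.0] 
[0, 0.011, 0.034, 0.484, 0.0, 0.0, 0.0] 
[0, 0.011, 0.034, 0.484, 0.0, 0.0, 0.0] 
rows 4
```

The scoop is still level in the grip. I'll set it down, release and lift clear.

Call:
drive_tool([
  [0,0.01,0.03,0.6,0,0,0],
  [0,0.01,0.03,0.6,0,0,0],
  [0,0.01,0.03,0.5,0,0,0],
  [0,0.01,0.03,0.25,0,0,0],
  [0,0,0,0,0,0,0],
  [0.5,0,0,0,0,0,0],
  [0.5,0,0,0,0,0,0],
  [0.5,0,0,0,0,0,0],
  [0.5,0,0,-0.7,0,0,0],
  [0.5,0,0,-0.9,0,0,0],
  [0.5,0,0,-1,0,0,0],
  [0.5,0,0,-1,0,0,0],
])

```text
t: 22.38
ee_pos: [0.4859, 0.0164, 0.131]
tcp_rot: [0.001, 1.0, 0.01, -0.0]
force: [0.1, 0.0, 0.1]
width: 0.502
finger_force: 0.0
```

```bash
python3 - <<'E'
from h import *
s=tell(); p,d=capture("wrist"); C=cam("wrist",s); X=cloud(C,d); x,y,z=X[...,0],X[...,1],X[...,2]
m=(d>0)&(abs(y-.02)<.06)&(x>.4)&(x<.66)
for nm,a,b in (("rim",.030,.040),("handle",.08,.092)):
    P=X[m&(z>a)&(z<b)]; print(nm,len(P),cv2.minAreaRect(P[:,:2].astype(np.float32)),np.median(P[:,2]))
# tray from top view
p,d=capture("top"); np.savez("t3.npz",p=p,d=d); C=cam("top"); X=cloud(C,d); x,y,z=X[...,0],X[...,1],X[...,2]
m=(d>0)&(abs(y+.225)<.07)&(x>.46)&(x<.545)&(z>.025)&(z<.045); P=X[m]; print("bar",len(P),P[:,:2].min(0),P[:,:2].max(0),np.median(P[:,2]))
E
```

```text
t 22.38 pos [0.4859 0.0164 0.131 ] zyx [ 1.15  0.   -0.08] F [0.1 0.  0.1] w 0.502 ff 0.0
rim 781 ((0.5493640899658203, 0.01818086765706539), (0.05181210860610008, 0.06817120313644409), 1.1806583404541016) 0.03435695042251885
handle 2508 ((0.47779399156570435, 0.01662553660571575), (0.08336740732192993, 0.01391313225030899), 0.7932793498039246) 0.08517613263067894
bar 99 [ 0.51498831 -0.26981293] [ 0.54468318 -0.18092655] 0.0377772298595469
```

The scoop sits flat on the mat, with its rim at 0.034 and its handle top at 0.085. Now for the tray push.

```bash
python3 - <<'E'
from h import *
go([((.4655,-.211,.10),MY,0,0,11)])
E
```

```text
-- to [ 0.4655 -0.211   0.1   ] -8.0 0
[0, -0.096, 0.825, 0.118, 0.0, 0.0, 0.002] 
[0, -0.083, 0.826, 0.118, 0.0, 0.0, 0.002] 
[0, -0.071, 0.827, 0.118, 0.0, 0.0, 0.002] 
[0, -0.059, 0.828, 0.118, 0.0, 0.0, 0.002] 
[0, -0.047, 0.829, 0.118, 0.0, 0.0, 0.002] 
[0, -0.035, 0.829, 0.118, 0.0, 0.0, 0.002] 
[0, -0.023, 0.83, 0.118, 0.0, 0.0, 0.002] 
[0, -0.011, 0.83, 0.118, 0.0, 0.0, 0.002] 
[0, 0.001, 0.83, 0.118, 0.0, 0.0, 0.002] 
[0, 0.013, 0.83, 0.118, 0.0, 0.0, 0.002] 
[0, 0.025, 0.83, 0.117, 0.0, 0.0, 0.002] 
rows 11
```

Call:
drive_tool([
  [0.3,-0.1,0.83,0,0,0,0.0023],
  [0,-0.08,0.83,0.13,0,0,0.0023],
  [0,-0.07,0.83,0.13,0,0,0.0023],
  [0,-0.06,0.83,0.13,0,0,0.0023],
  [0,-0.05,0.83,0.13,0,0,0.0023],
  [0,-0.04,0.83,0.13,0,0,0.0023],
  [0,-0.02,0.83,0.13,0,0,0.0023],
  [0,-0.01,0.83,0.13,0,0,0.0023],
  [0,0,0.83,0.13,0,0,0.0023],
  [0,0.01,0.83,0.13,0,0,0.0023],
  [0,0.02,0.83,0.12,0,0,0.0023],
  [0,0,0,0,0,0,0],
])

```text
t: 23.98
ee_pos: [0.4638, -0.2124, 0.0975]
tcp_rot: [0.001, 0.998, -0.07, -0.0]
force: [-0.4, -0.1, 0.2]
width: -0.0
finger_force: 0.0
```

```bash
python3 - <<'E'
from h import *
s=tell(); p,d=capture("wrist"); C=cam("wrist",s); X=cloud(C,d); x,y,z=X[...,0],X[...,1],X[...,2]; ok=d>0
q=(X[...,:2]-np.array(s["ee_pos"][:2]))@np.array([[np.cos(np.radians(-8)),-np.sin(np.radians(-8))],[np.sin(np.radians(-8)),np.cos(np.radians(-8))]])
m=ok&(z>.034)&(z<.043)&(abs(q[...,1])<.08)&(q[...,0]>.02)&(q[...,0]<.075); P=q[m]; print("bar rel tool",len(P),P.min(0) if len(P) else 0,P.max(0) if len(P) else 0, np.median(z[m]) if len(P) else 0)
m=ok&(z>.046)&(z<.054)&(abs(q[...,1])<.09)&(q[...,0]>.06)&(q[...,0]<.25); P=X[m][:,:2].astype(np.float32); print("rim",cv2.minAreaRect(P))
w=ok&(abs(X[...,0]-.61)<.07)&(abs(y+.232)<.06)&(z>.03)&(z<.048)&(p.min(2)>90); print("ball-ish px",w.sum())
# bystanders / balls check from top
p,d=capture("top"); C=cam("top"); X=cloud(C,d); sat=p.max(2).astype(int)-p.min(2)
for nm,(a,b,c,e) in dict(tray=(.54,.69,-.30,-.16),bin=(.47,.73,.17,.29)).items():
    mm=((d>0)&(X[...,0]>a)&(X[...,0]<b)&(X[...,1]>c)&(X[...,1]<e)&(X[...,2]>(.022 if nm=="tray" else .016))&(X[...,2]<.046)&(p.min(2)>120)).astype(np.uint8)
    k,l,st,ce=cv2.connectedComponentsWithStats(mm); print(nm,[(ce[i].round(0).tolist(),int(st[i,4])) for i in range(1,k) if st[i,4]>8])
E
```

```text
t 23.98 pos [ 0.4638 -0.2124  0.0975] zyx [-8.06  0.03 -0.06] F [-0.4 -0.1  0.2] w -0.0 ff 0.0
bar rel tool 2301 [ 0.05356897 -0.04603422] [0.07473645 0.04362787] 0.03751397786897723
rim ((0.5757397413253784, -0.22878018021583557), (0.1190471351146698, 0.031923796981573105), 81.98486328125)
ball-ish px 2530
tray [([340.0, 177.0], 127), ([338.0, 187.0], 129), ([325.0, 207.0], 24)]
bin [([207.0, 168.0], 108)]
```

The bar's outer face is 53 mm ahead of the TCP and centred to about 1 mm. I'll lower the shut fingers and push.

Call:
drive_tool([
  [0,0,0,0.9,0,0,0],
  [0,0,0,0.9,0,0,0],
  [0,0,0,0.9,0,0,0],
  [0,0,0,0.8,0,0,0],
  [0,0,0,0.5,0,0,0],
  [0,0.5,0,0,0,0,0],
  [0,0.6,0,0,0,0,0],
  [0,0.4,0,0,0,0,0],
  [0,0.2,0,0,0,0,0],
  [0,0.3,0,0,0,0,0],
  [0,0.3,0,0,0,0,0],
])

```text
t: 25.45
ee_pos: [0.5211, -0.2193, -0.0019]
tcp_rot: [0.0, 0.998, -0.069, -0.0]
force: [-2.5, 2.1, 1.7]
width: -0.001
finger_force: 1.2
```

Call:
drive_tool([
  [0,0.3,0,0,0,0,0],
  [0,0.35,0,0,0,0,0],
  [0,0.35,0,0,0,0,0],
  [0,0.35,0,0,0,0,0],
  [0,0.35,0,0,0,0,0],
  [0,0.35,0,0,0,0,0],
  [0,0.35,0,0,0,0,0],
  [0,0.3,0,0,0,0,0],
  [0,0.2,0,0,0,0,0],
])

```text
t: 26.58
ee_pos: [0.5934, -0.2295, -0.0019]
tcp_rot: [0.001, 0.998, -0.069, 0.0]
force: [-2.3, 1.6, 1.3]
width: 0.0
finger_force: 1.1
```

```bash
python3 - <<'E'
from h import *
s=tell(); u=np.array([np.cos(np.radians(8)),-np.sin(np.radians(8))]); print("advance from contact", (s["ee_pos"][:2]-[.4638,-.2124])@u-.0425, "lat",(s["ee_pos"][:2]-[.4638,-.2124])@[-u[1],u[0]])
E
```

```text
t 26.57 pos [ 0.5934 -0.2295 -0.0019] zyx [-7.95 -0.01 -0.08] F [-2.3  1.6  1.3] w 0.0 ff 1.1
advance from contact 0.08817750757266754 lat 0.0010585357120956908
```

Call:
drive_tool([
  [0,0.16,0,0,0,0,0],
  [0,0.16,0,0,0,0,0],
  [0,0.16,0,0,0,0,0],
  [0,0.16,0,0,0,0,0],
])

```text
t: 27.08
ee_pos: [0.6089, -0.2317, -0.0019]
tcp_rot: [0.001, 0.998, -0.069, -0.0]
force: [-1.7, 3.0, -0.6]
width: 0.001
finger_force: 1.1
```

Call:
drive_tool([
  [0,0.12,0,0,0,0,0],
  [0,0.12,0,0,0,0,0],
])

```text
t: 27.32
ee_pos: [0.6148, -0.2326, -0.0019]
tcp_rot: [0.001, 0.998, -0.069, -0.0]
force: [-2.2, 0.7, -0.6]
width: -0.004
finger_force: 1.1
```

Call:
drive_tool([
  [0,0.1,0,0,0,0,0],
  [0,0.08,0,0,0,0,0],
])

```text
t: 27.58
ee_pos: [0.6187, -0.233, -0.0019]
tcp_rot: [0.0, 0.998, -0.069, -0.001]
force: [-9.3, 2.4, 5.8]
width: -0.0
finger_force: 5.0
```

Call:
drive_tool([
  [0,0.06,0,0,0,0,0],
  [0,0.06,0,0,0,0,0],
])

```text
t: 27.82
ee_pos: [0.6186, -0.2329, -0.002]
tcp_rot: [-0.0, 0.998, -0.069, -0.004]
force: [-25.8, 1.9, 15.1]
width: 0.001
finger_force: 12.9
```

Force rose sharply at the end stop, so the tray is home. I'll back off, rise and check.

Call:
drive_tool([
  [0,-0.6,0,0,0,0,0],
  [0,-0.8,0,0,0,0,0],
  [0,-0.8,0,0,0,0,0],
  [0,0,0,-0.8,0,0,0],
  [0,0,0,-0.9,0,0,0],
  [0,0,0,-0.9,0,0,0],
  [0,0,0,-0.9,0,0,0],
  [0,0,0,-0.9,0,0,0],
  [0,0,0,0,0,0,0],
])

```text
t: 28.95
ee_pos: [0.5687, -0.2265, 0.1098]
tcp_rot: [0.002, 0.998, -0.069, 0.002]
force: [-1.4, -0.5, -0.1]
width: -0.002
finger_force: 0.0
```

```bash
python3 - <<'E'
from h import *
s=tell(); p,d=capture("wrist"); C=cam("wrist",s); X=cloud(C,d); z=X[...,2]; ok=d>0
a=np.radians(-8); q=(X[...,:2]-np.array([.6186,-.2329]))@np.array([[np.cos(a),-np.sin(a)],[np.sin(a),np.cos(a)]])
m=ok&(z>.033)&(z<.043)&(abs(q[...,1])<.044)&(q[...,0]>-.01)&(q[...,0]<.025); print("bar outer face x",np.percentile(q[m][:,0],1),m.sum())
m=ok&(z>.07)&(z<.09)&(abs(q[...,1])<.1)&(q[...,0]>.03)&(q[...,0]<.15); print("mill front x",np.percentile(q[m][:,0],2) if m.any() else 0)
p,d=capture("top"); p0=np.load("top0.npz")["p"]; C=cam("top"); X=cloud(C,d)
df=(np.abs(p.astype(int)-p0).max(2)>60).astype(np.uint8); k,l,st,ce=cv2.connectedComponentsWithStats(df); print("changes",[(ce[i].round(0).tolist(),int(st[i,4])) for i in range(1,k) if st[i,4]>12])
pb,db=capture("scene"); p0=np.load("scene0.npz")["p"]; df=(np.abs(pb.astype(int)-p0).max(2)>60).astype(np.uint8); k,l,st,ce=cv2.connectedComponentsWithStats(df); print("scene changes",[(ce[i].round(0).tolist(),int(st[i,4])) for i in range(1,k) if st[i,4]>12])
E
```

```text
t 28.95 pos [ 0.5687 -0.2265  0.1098] zyx [-7.96 -0.23 -0.16] F [-1.4 -0.5 -0.1] w -0.002 ff 0.0
bar outer face x 0.010683299682709006 1855
mill front x 0.057423559391368874
changes [([197.0, 167.0], 26), ([204.0, 167.0], 17), ([350.0, 168.0], 34), ([214.0, 172.0], 22), ([343.0, 193.0], 1673), ([198.0, 177.0], 53), ([210.0, 180.0], 48), ([197.0, 187.0], 50), ([207.0, 189.0], 44), ([253.0, 212.0], 17), ([371.0, 229.0], 95), ([273.0, 242.0], 199), ([252.0, 246.0], 73), ([240.0, 288.0], 2429), ([377.0, 281.0], 82), ([392.0, 282.0], 20), ([311.0, 317.0], 2450), ([329.0, 303.0], 58), ([260.0, 314.0], 57), ([257.0, 332.0], 40), ([479.0, 323.0], 79), ([241.0, 338.0], 55), ([256.0, 345.0], 33), ([508.0, 367.0], 2457), ([209.0, 351.0], 43), ([552.0, 354.0], 127), ([279.0, 353.0], 41), ([290.0, 352.0], 30), ([414.0, 386.0], 4279), ([232.0, 365.0], 95), ([308.0, 371.0], 160), ([202.0, 365.0], 37), ([259.0, 369.0], 314), ([332.0, 369.0], 16), ([196.0, 377.0], 30), ([227.0, 393.0], 197), ([506.0, 409.0], 928), ([291.0, 400.0], 18), ([546.0, 412.0], 188), ([293.0, 416.0], 13)]
scene changes [([186.0, 23.0], 1143), ([234.0, 11.0], 184), ([310.0, 44.0], 2653), ([387.0, 43.0], 5367), ([266.0, 35.0], 357), ([235.0, 34.0], 77), ([203.0, 57.0], 24), ([356.0, 64.0], 21), ([195.0, 86.0], 993), ([228.0, 78.0], 82), ([191.0, 116.0], 80), ([381.0, 118.0], 13), ([385.0, 129.0], 35), ([213.0, 149.0], 169), ([197.0, 147.0], 43), ([226.0, 149.0], 80), ([223.0, 174.0], 18), ([210.0, 215.0], 1417), ([340.0, 288.0], 53), ([332.0, 295.0], 53), ([351.0, 295.0], 56), ([346.0, 305.0], 56)]
```

```bash
python3 -c "
from cell import *
print(close_job())"
```

```text
the job is handed in; nothing more can be done
None
```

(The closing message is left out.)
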